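Open the fixture drawer and release its toggle clamp

TASK

The bracket in the fixture drawer is ready to be unloaded: pull the drawer of the wide cabinet (the one with the bar handle) all the way out, and swing the toggle clamp in it right back off the bracket. Leave the bracket lying in its nest, the drawer out and the clamp back; do not open the small-parts cabinet or disturb anything else on the bench.

Things in the scene. Friction and masses are not known exactly. Their poses are not given: they have to be found in the camera images.
- fixture: the fixture cabinet: the wider, grey sheet-steel box on the bench, 280 deep x 280 wide x 145 mm high, fixed to the bench, with one drawer with a horizontal steel bar handle. Origin: middle of its front's lower edge, on the bench. Its x axis points from its front (with the drawer) to its back; the drawer pulls out along its -x; y to the left seen from the front, z up.
- fixture_drawer (a joint): travel of the fixture drawer in m: 0 shut, 0.16 fully out at its stop. Light friction. It starts shut. Inside: low sides (26 mm above the drawer floor), floor 20 mm above the bench, front panel up to 131 mm above the bench. The nest and the toggle clamp stand midway between the front panel and the cabinet when it is out
- drawer_handle (a point): middle of the drawer's steel bar handle: a round bar 11 mm thick, 120 mm long along the cabinet's y, 115 mm above the bench, its centre line 45 mm in front of the front panel, on two thin stalks 51 mm either side of the middle. The top of the cabinet is 30 mm higher. Moves with the drawer
- clamp_pivot (a point): hinge pin of the toggle clamp, on the drawer (moves with it), 60 mm above the bench; hinge line along the cabinet's x. 78 mm behind the inside of the front panel and, with the drawer fully out, 82 mm in front of the cabinet. Clamp bracket cheeks 26 mm over their outsides along x, reach 10 mm above the pin
- clamp (a joint): angle of the toggle clamp, one L-shaped lever, in rad: 0 clamped (its start), 1.57 fully back on its stop. At 0 the handle stands straight up; growing angle swings the handle towards the cabinet's -y, till it lies level, and lifts the bar till it stands up. Over centre near 0.8: beyond about 1 it drops back by its own weight, short of 0.6 it drops onto the bracket again
- clamp_grip (a point): middle of the clamp handle's round black rubber grip, 18 mm thick, 25 to 65 mm from the pin; this point is 45 mm from the pin. Moves with the clamp. The clamp's steel bar (12 wide, 10 mm thick) at angle 0 lies level from the pin 58 mm towards the cabinet's +y, with a rubber foot 14 mm across, 50 mm from the pin, on the bracket
- bracket: loose aluminium angle bracket in the nest, under the clamp's foot: plate 56 (x) x 50 (y) x 5 mm with an upright flange 40 mm high along its +y edge. Origin: centre of its underside. It sits between 5 mm high lips with 2 mm of play
- nest (a point): centre of the nest's top face, on the drawer (moves with it), 34 mm above the bench and 55 mm to +y of clamp_pivot: where the bracket's origin lies when seated; axes as the cabinet's
- organiser: the small-parts cabinet, not to be opened: the narrower grey box, 200 deep x 160 wide x 145 mm high, two drawers one over the other with round black knobs standing 43 mm out. Fixed to the bench; stands to the left or right of the fixture cabinet. Origin: middle of its front's lower edge; axes as the fixture cabinet's
- organiser_drawer0 (a joint): travel of its upper drawer, m, 0 shut
- organiser_drawer1 (a joint): travel of its lower drawer, m, 0 shut
- jar: bystander: glass jar with black lid, 60 mm across, 85 mm tall, on the bench close in front of the small-parts cabinet
- carton: bystander: cardboard box 70 x 110 x 45 mm on the bench, near left of the robot
- screwdriver: bystander: screwdriver lying on the bench in front of the robot
- mug: bystander: white mug, 80 mm across, 95 mm tall, on the bench, right side
- wrench: bystander: steel wrench lying on the bench, right side
- tape: bystander: roll of paper tape, 100 mm across, 24 mm high, on the bench, left side
- bottle: bystander: white bottle, 60 mm across, 150 mm tall, on the bench, left side

How it is judged:
By the outcome, as a careful person would: the job done as asked, in the order asked, and still so for the second after the job is handed in, with the robot touching nothing.
It also fails if it takes over 42 s, if anything falls off the work surface, if the arm or the gripper's body presses on something with over 40 N, if the wrist force passes 120 N, or if a joint passes its speed limit or range.

ROBOT

A 6-joint arm with a two-finger parallel gripper is mounted at the origin on the work surface. World frame = base frame: x ahead of the robot, y to its left, z up, the work surface at z = 0. Lengths are in m, angles in rad, forces in N, time in s.
With the tool pointing down it reaches from about 0.325 to 0.775 m from the base axis. Payload 5.5 kg.
Tool frame: the origin (TCP) lies at the very end of the fingers, on their centre line; the grasp point (between the pads) lies 19 mm behind it (grasp_offset is the distance from the TCP to the grasp point, in m); z points along the fingers, x is the direction in which the jaws open and shut, and the axes are right-handed (so a half turn about z gives the same grasp; the last joint's range is limited). The gripper opens to 88 mm and grips with 3 to 60 N. Pads are 20 mm wide; open, the fingers measure 115 mm over their backs; the gripper's body (75 mm by 178 mm) begins 61 mm behind the grasp point.
Start: joints at [1.278, 0.091, 1.231, -0, 1.82, -0.057], TCP at [0.14, 0.583, 0.223] pointing down, gripper open.
Joint ranges: [-2.87, 2.87], [-0.86, 2.18], [0.17, 2.46], [-1.51, 4.65], [0.06, 2.69], [-2.65, 2.65]. Speed limits (rad/s): [2.57, 2.57, 3.01, 3.14, 3.14, 3.14].

INTERFACE

Orientations are given as a unit quaternion [w, x, y, z].
In Python, from workcell import get_obs, camera, get_calibration, finish_job, grasp_offset gives the robot as it stands. The module is installed in compiled form; this text tells all that it offers.
- The arm moves only by the shell command python3 -m jog 'ROWS' [OPENING] [FORCE]. ROWS is JSON, a list that holds one entry, the list of rows, each a list of 6 numbers: the shift along the tool's x, y, z in mm, then the turn, a rotation vector about the tool's x, y, z in degrees. A call has 1 to 12 rows; each row shifts and turns the commanded pose from where the row before left it, along the tool's axes as they then stand; what a row does not reach is not made up. A row lasts 1/8 s, in which the tool goes at most 62.5 mm and 10.7 degrees, less where a joint would pass 70% of its speed; a pose out of reach is approached as far as the arm can. A call is refused whole if a number of a shift passes 62.5 or a number of a turn 10.7, either way. A call with a gripper value outside its range is refused whole. OPENING is the opening, from 0 (shut) to 1 (fully open), set as the call begins (- or left out, the last holds). The fingers move at their own pace and stop on an object; FORCE is the grip in N (left out, the last holds). Time passes only in rows, so rows that do not move let the fingers close. It gives the time, the measured TCP pose, the force and the opening at its end, in the units of the state.
- get_obs(): the state, without advancing time (a new reading comes with each control period).
- camera(name): name is "side" or "top"; returns (picture, depth): 400x640x3 uint8, blue, green, red; 400x640 float32, m along the optical axis (not along the pixel's ray), 0 where there is no reading.
- get_calibration(name): a dict with "vfov" (degrees; the focal length in pixels is half the picture's height over the tangent of half this angle, whatever the lens; pixels are square), "cx", "cy" (the principal point, pixels), "world_from_camera" (4x4, takes a point from camera to world coordinates). Camera axes: x right, y down, z forward; pixel columns grow to the right and rows downward; lengths in m; the calibration is good to about 2 mm. A picture is of the moment at which its call begins. get_calibration takes no time and is no camera call.
- finish_job(): hands the job in, once; it reports no verdict.
The state is a dict: "clock": time; "qpos": joint angles; "qvel": joint speeds; "joint_torque": joint torques, N m; "position": TCP position; "tool_rot": TCP orientation; "ft_force": force on the tool from outside, world axes, zero at the start; "torque": the same for the moment, N m; "width": opening from 0.0 (shut) to 1.0 (fully open).
Only numpy, scipy, OpenCV 4.12 (cv2) and the standard library are available. Lean on these libraries where they do the work, as an engineer would, in place of code of your own. Each camera call takes 0.05 s, during which the arm holds its last target.

## Working session

There is one attempt and no reset: what is moved stays moved. The work goes in short steps, Python scripts to look and compute and a shell command to move; the robot and the scene stay as the last step left them, time stands still between calls to the robot, and variables do not carry over. Pictures are saved under pics/ and viewed, and the job is handed in when it is done.

```bash
mkdir -p pics
python3 - <<'E'
from workcell import *
import cv2,numpy as np
for n in("side","top"):
    p,d=camera(n); cv2.imwrite(f"pics/{n}0.png",p); np.save(f"/tmp/{n}0.npy",d)
    c=get_calibration(n); print(n,c["vfov"],c["cx"],c["cy"],np.round(c["world_from_camera"],4).tolist())
print(get_obs(),grasp_offset)
E
```

```text
side 53.89806018567983 319.2425223189042 195.79009231216898 [[0.979, -0.0997, 0.1776, 0.3523], [-0.2024, -0.5716, 0.7952, -0.9523], [0.0222, -0.8144, -0.5798, 0.7999], [0.0, 0.0, 0.0, 1.0]]
top 46.4506271511337 325.6843080495899 198.40310807084398 [[-0.0806, -0.9763, 0.2007, 0.263], [-0.9967, 0.0788, -0.0171, 0.0228], [0.0008, -0.2015, -0.9795, 1.539], [0.0, 0.0, 0.0, 1.0]]
{'clock': 0.1, 'qpos': array([ 1.27834438e+00,  9.18145023e-02,  1.23174784e+00, -7.89402670e-06,
        1.81980633e+00, -5.67024163e-02]), 'qvel': array([-0.00091483, -0.00119041, -0.00259732, -0.00066383, -0.00081941,
        0.00167612]), 'joint_torque': array([ 1.91655206e-03, -4.47856557e+01, -4.07572210e+01,  6.98833843e-02,
        2.83642800e-02, -1.29964301e-04]), 'position': array([0.140073  , 0.58315044, 0.22161139]), 'tool_rot': array([ 5.12445434e-04,  7.85357485e-01,  6.19041866e-01, -7.25245774e-04]), 'ft_force': array([0.10900899, 0.34528423, 0.37192168]), 'torque': array([-0.02995336,  0.04091649,  0.0077095 ]), 'width': 1.0001355972438812} 0.0187
```

View pics/side0.png

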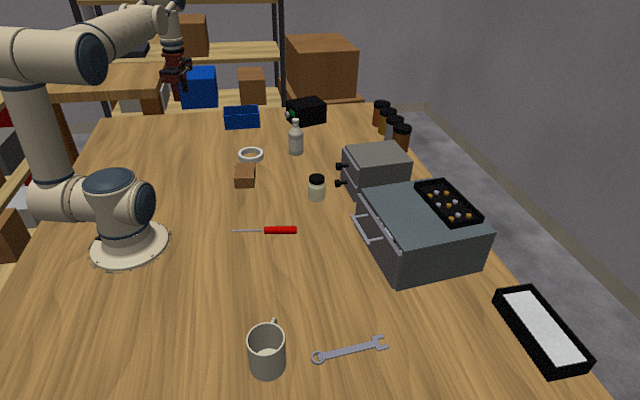

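View pics/top0.png

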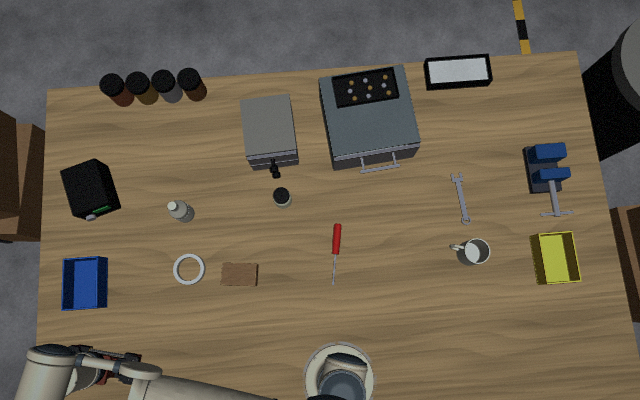

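The top view shows the fixture cabinet around (368,120) with its bar handle at about (380,165). The organiser is at (270,130) and the jar at (282,197). Next I measure the top face and the handle.

```bash
cat > h.py <<'E'
import numpy as np,cv2
from workcell import *
def cloud(n,d):
    c=get_calibration(n);f=200/np.tan(np.radians(c["vfov"]/2));T=c["world_from_camera"]
    v,u=np.mgrid[:400,:640]
    P=np.stack([(u-c["cx"])/f*d,(v-c["cy"])/f*d,d],-1)
    return P@T[:3,:3].T+T[:3,3]
def ray(n,u,v,z):
    c=get_calibration(n);f=200/np.tan(np.radians(c["vfov"]/2));T=c["world_from_camera"]
    r=T[:3,:3]@np.array([(u-c["cx"])/f,(v-c["cy"])/f,1]);o=T[:3,3]
    return o+r*(z-o[2])/r[2]
def proj(n,p):
    c=get_calibration(n);f=200/np.tan(np.radians(c["vfov"]/2));T=np.linalg.inv(c["world_from_camera"])
    q=T[:3,:3]@np.array(p)+T[:3,3]
    return q[:2]/q[2]*f+[c["cx"],c["cy"]]
E
python3 - <<'E'
from h import *
for n in("top","side"):
    P=cloud(n,np.load(f"/tmp/{n}0.npy"))
    for nm,lo,hi in(("fix",-.25,.09),("org",.1,.3)):
        m=(abs(P[...,2]-.147)<.012)&(P[...,0]>.45)&(P[...,0]<.98)&(P[...,1]>lo)&(P[...,1]<hi)
        k,l,s,_=cv2.connectedComponentsWithStats(m.astype(np.uint8))
        i=1+np.argmax(s[1:,4]);q=P[l==i]
        r=cv2.minAreaRect(q[:,:2].astype(np.float32)); print(n,nm,len(q),np.median(q[:,2]),r); print(np.round(cv2.boxPoints(r),3).tolist())
    m=(P[...,2]>.095)&(P[...,2]<.135)&(P[...,0]>.4)&(P[...,0]<.62)&(P[...,1]>-.25)&(P[...,1]<.05)
    q=P[m];print("handle?",len(q)); 
    if n=="top": 
        ys,xs=np.where(m);
        print(np.c_[xs,ys,np.round(q,3)][::max(1,len(q)//40)].tolist())
p=cv2.imread("pics/top0.png");cv2.imwrite("pics/t_z.png",cv2.resize(p[55:205,235:435],None,fx=4,fy=4,interpolation=cv2.INTER_CUBIC))
p=cv2.imread("pics/side0.png");cv2.imwrite("pics/s_z.png",cv2.resize(p[135:285,320:500],None,fx=4,fy=4,interpolation=cv2.INTER_CUBIC))
E
```

```text
top fix 5456 0.1463398843272743 ((0.8257603645324707, -0.13956953585147858), (0.27140384912490845, 0.23842056095600128), 5.435661315917969)
[[0.6790000200271606, -0.03400000184774399], [0.7020000219345093, -0.2709999978542328], [0.972000002861023, -0.24500000476837158], [0.949999988079071, -0.00800000037997961]]
top org 2743 0.1451258245717959 ((0.79666668176651, 0.1695801317691803), (0.20320238173007965, 0.1488465666770935), 3.2285706996917725)
[[0.6909999847412109, 0.23800000548362732], [0.6990000009536743, 0.09000000357627869], [0.9020000100135803, 0.10100000351667404], [0.8939999938011169, 0.25]]
handle? 0
[]
side fix 2978 0.14438075047220256 ((0.8252983093261719, -0.13513900339603424), (0.26819610595703125, 0.23439018428325653), 5.402993679046631)
[[0.6809999942779541, -0.03099999949336052], [0.703000009059906, -0.2639999985694885], [0.9700000286102295, -0.23899999260902405], [0.9480000138282776, -0.006000000052154064]]
side org 1201 0.14427512210145965 ((0.7972249984741211, 0.1712278425693512), (0.20269684493541718, 0.1495375633239746), 2.68161940574646)
[[0.6919999718666077, 0.2409999966621399], [0.6990000009536743, 0.09200000017881393], [0.9020000100135803, 0.10100000351667404], [0.8949999809265137, 0.25099998712539673]]
handle? 0
```

View pics/t_z.png

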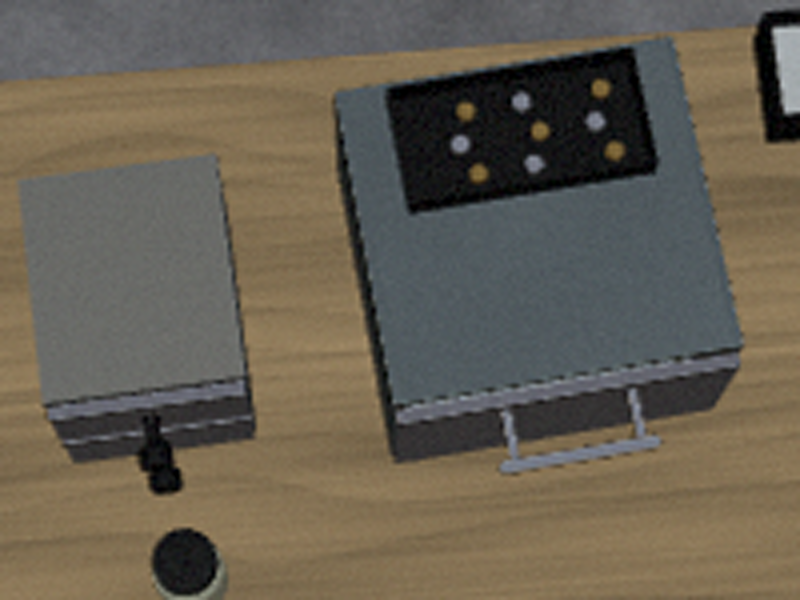

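View pics/s_z.png

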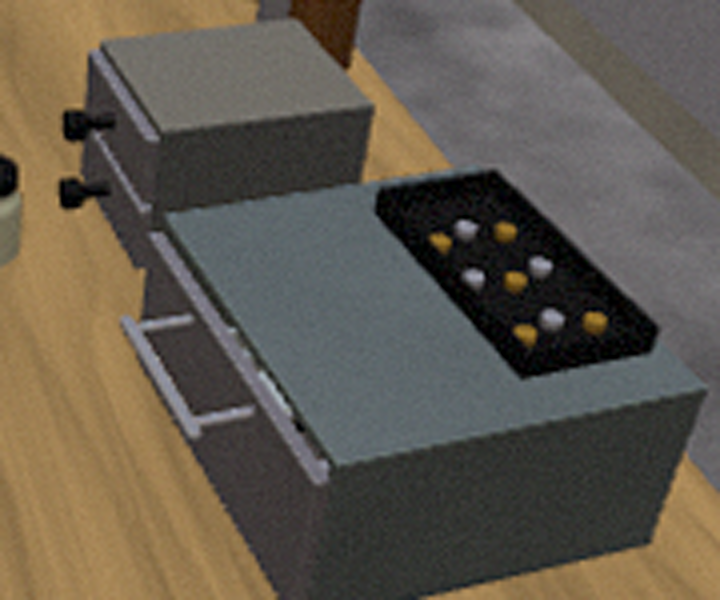

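Run:
```python
from h import *
T=[ray("top",235+u/4-.4,55+v/4-.4,z) for u,v,z in((505,467,.12),(657,441,.12),(396,402,.145),(741,346,.145),(677,37,.145),(335,93,.145))]
S=[ray("side",320+u/4-.4,135+v/4-.4,z) for u,v,z in((127,321,.12),(195,431,.12),(168,213,.145),(333,466,.145),(704,391,.145))]
for t in T:print(np.round(t,4))
print()
for t in S:print(np.round(t,4))
for a,b in((0,1),(2,3),(2,5)):
    d=T[b]-T[a];print("T",np.degrees(np.arctan2(d[1],d[0])),np.linalg.norm(d))
for a,b in((0,1),(2,3),(3,4)):
    d=S[b]-S[a];print("S",np.degrees(np.arctan2(d[1],d[0])),np.linalg.norm(d))
```

```text
[ 0.6315 -0.1192  0.12  ]
[ 0.643  -0.2408  0.12  ]
[ 0.6839 -0.0372  0.145 ]
[ 0.7077 -0.3104  0.145 ]
[ 0.9729 -0.2904  0.145 ]
[ 0.9463 -0.0099  0.145 ]

[ 0.6305 -0.1254  0.12  ]
[ 0.643  -0.2433  0.12  ]
[ 0.685 -0.036  0.145]
[ 0.7052 -0.3144  0.145 ]
[ 0.9683 -0.2916  0.145 ]
T -84.61640970112124 0.12209799482100579
T -85.02706383178773 0.27425424489123557
T 5.925716048800539 0.2637609848845441
S -83.92026102593694 0.11857144238798886
S -85.84460043785593 0.2790797960159866
S 4.9454696834458876 0.26407423257970775
```

Both views agree: cabinet yaw is about 5.2° and the handle is at about (0.637, -0.182, 0.115), with a 0.12 m bar as specified. I turn the tool to the cabinet's axes first, then travel over to the handle.

```bash
python3 -m jog '[[[0,0,-6,0,0,10.2],[0,0,-6,0,0,10.2],[0,0,-6,0,0,10.2],[0,0,-6,0,0,10.2],[0,0,-6,0,0,10.2],[0,0,-6,0,0,10.2],[0,0,0,0,0,10.2]]]' 0.42 25
python3 -m jog '[[[20,40,0,0,0,0],[20,40,0,0,0,0],[20,40,0,0,0,0],[20,40,0,0,0,0],[20,40,0,0,0,0],[20,40,0,0,0,0],[20,40,0,0,0,0],[20,40,0,0,0,0],[20,40,0,0,0,0],[20,40,0,0,0,0]]]'
python3 -m jog '[[[20,40,0,0,0,0],[20,40,0,0,0,0],[20,40,0,0,0,0],[20,40,0,0,0,0],[20,40,0,0,0,0],[20,40,0,0,0,0],[20,40,0,0,0,0],[20,40,0,0,0,0],[20,30,0,0,0,0],[10,20,0,0,0,0],[0,0,0,0,0,0]]]'
cat >> h.py <<'E'
from scipy.spatial.transform import Rotation as Ro
def togo(p):
    o=get_obs();R=Ro.from_quat(o["tool_rot"],scalar_first=True)
    print(o["clock"],"pos",o["position"].round(4),"toolx",R.as_matrix()[:,0].round(3),"z",R.as_matrix()[:,2].round(3),"w",round(o["width"],3),"F",o["ft_force"].round(1))
    print("mm to go",(R.inv().apply(np.array(p)-o["position"])*1000).round(1))
E
python3 -c "
from h import *
togo([.637,-.1815,.096])"
```

```text
clock: 0.98
position: [0.1402, 0.5835, 0.2587]
tool_rot: [0.0, 0.999, 0.041, 0.0]
ft_force: [-0.3, 0.1, -0.6]
width: 0.42
clock: 2.22
position: [0.3753, 0.2014, 0.2583]
tool_rot: [0.0, 0.999, 0.044, -0.0]
ft_force: [0.0, 0.7, -0.4]
width: 0.42
clock: 3.6
position: [0.597, -0.1501, 0.257]
tool_rot: [-0.0, 0.999, 0.044, -0.001]
ft_force: [0.8, 0.5, -0.2]
width: 0.42
3.6 pos [ 0.597  -0.1501  0.257 ] toolx [ 0.996  0.087 -0.002] z [-0.002  0.001 -1.   ] w 0.42 F [ 0.8  0.5 -0.2]
mm to go [ 37.5  34.9 160.9]
```

```bash
python3 -m jog '[[[12,12,0,0,0,0],[12,12,20,0,0,0],[13,11,20,0,0,0],[0,0,20,0,0,0],[0,0,20,0,0,0],[0,0,10,0,0,0],[0,0,0,0,0,0]]]'
python3 - <<'E'
from h import *
togo([.637,-.1815,.096])
for n,(a,b,c,d) in(("side",(120,280,280,480)),("top",(80,220,300,480))):
    p,_=camera(n);cv2.imwrite(f"pics/{n}1.png",cv2.resize(p[a:b,c:d],None,fx=3.75,fy=3.75,interpolation=cv2.INTER_CUBIC))
E
```

```text
clock: 4.47
position: [0.6364, -0.18, 0.167]
tool_rot: [-0.0, 0.999, 0.045, -0.001]
ft_force: [-1.2, -0.7, 0.2]
width: 0.417
4.475 pos [ 0.6364 -0.18    0.167 ] toolx [ 0.996  0.089 -0.002] z [-0.002  0.001 -1.   ] w 0.417 F [-1.2 -0.7  0.2]
mm to go [ 0.7  1.6 71. ]
```

View pics/side1.png

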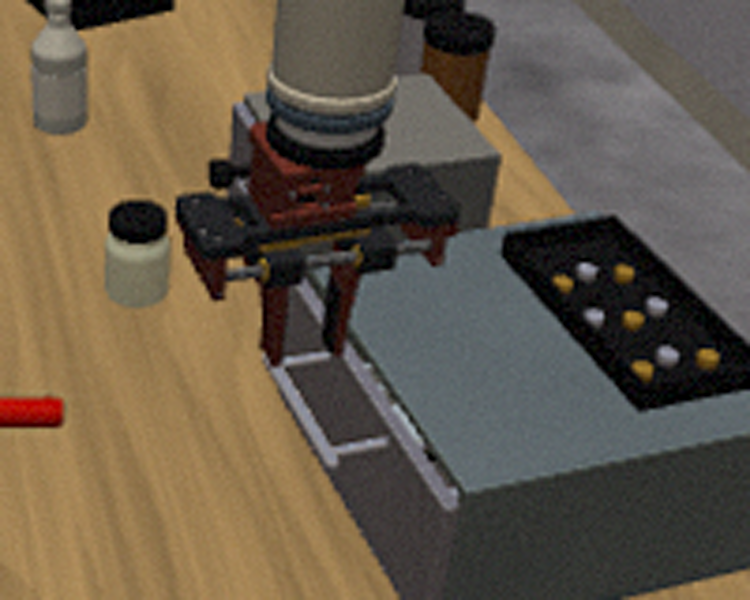

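View pics/top1.png

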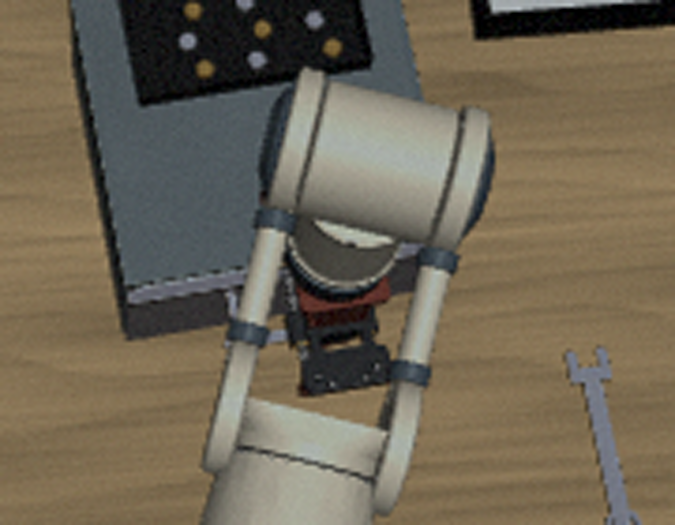

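The tool is above the bar, with the fingers straddling it at about (275–335, 355) in the side crop. The body clears the cabinet top. I descend and grip.

```bash
python3 -m jog '[[[0,1,15,0,0,0],[0,0,15,0,0,0],[0,0,15,0,0,0],[0,0,12,0,0,0],[0,0,8,0,0,0],[0,0,5,0,0,0],[0,0,0,0,0,0]]]'
python3 -m jog '[[[0,0,0,0,0,0],[0,0,0,0,0,0],[0,0,0,0,0,0],[0,0,0,0,0,0]]]' 0 25
```

```text
clock: 5.45
position: [0.6369, -0.1815, 0.0984]
tool_rot: [-0.0, 0.999, 0.044, -0.0]
ft_force: [1.5, 1.2, 0.3]
width: 0.424
clock: 5.95
position: [0.6374, -0.1816, 0.0991]
tool_rot: [0.0, 0.999, 0.044, 0.001]
ft_force: [1.0, -0.3, 0.9]
width: 0.118
```

Opening is 10.4 mm, which matches the 11 mm bar. I pull.

```bash
python3 -m jog '[[[-6,0,0,0,0,0],[-12,0,0,0,0,0],[-15,0,0,0,0,0],[-15,0,0,0,0,0],[-15,0,0,0,0,0],[-15,0,0,0,0,0],[-15,0,0,0,0,0],[-15,0,0,0,0,0],[-15,0,0,0,0,0],[-12,0,0,0,0,0],[-8,0,0,0,0,0],[0,0,0,0,0,0]]]'
python3 -c "
from h import *
togo([.478,-.1961,.099])"
```

```text
clock: 7.45
position: [0.493, -0.1955, 0.0991]
tool_rot: [0.001, 0.999, 0.044, -0.0]
ft_force: [-0.8, -4.8, 2.9]
width: 0.114
7.45 pos [ 0.493  -0.1955  0.0991] toolx [ 0.996  0.087 -0.001] z [-0.001 -0.002 -1.   ] w 0.114 F [-0.8 -4.8  2.9]
mm to go [-15.   -0.7   0.1]
```

```bash
python3 -m jog '[[[-6,0,0,0,0,0],[-5,0,0,0,0,0],[-3,0,0,0,0,0],[-2,0,0,0,0,0],[0,0,0,0,0,0]]]'
python3 -m jog '[[[-1,0,0,0,0,0],[-1,0,0,0,0,0],[0,0,0,0,0,0]]]'
python3 - <<'E'
from h import *
togo([.478,-.1961,.099])
E
```

```text
clock: 8.07
position: [0.4801, -0.1968, 0.0991]
tool_rot: [0.002, 0.999, 0.044, 0.003]
ft_force: [10.8, -6.4, -3.3]
width: 0.115
clock: 8.45
position: [0.4801, -0.1968, 0.0991]
tool_rot: [0.002, 0.999, 0.045, 0.005]
ft_force: [18.7, -6.1, -5.5]
width: 0.119
8.45 pos [ 0.4801 -0.1968  0.0991] toolx [0.996 0.089 0.01 ] z [ 0.01  -0.003 -1.   ] w 0.119 F [18.7 -6.1 -5.5]
mm to go [-2.1 -0.9  0.1]
```

The force rises at the stop (18.7 N) after 158 mm, so the drawer is out. I relieve the pull, release the bar, rise and look.

```bash
python3 -m jog '[[[2,0,0,0,0,0],[0,0,0,0,0,0]]]'
python3 -m jog '[[[0,0,0,0,0,0],[0,0,0,0,0,0],[0,0,0,0,0,0]]]' 0.4
python3 -m jog '[[[0,0,-10,0,0,0],[0,0,-20,0,0,0],[0,0,-30,0,0,0],[0,0,-40,0,0,0],[-20,0,-40,0,0,0],[-40,0,-20,0,0,0],[-40,0,0,0,0,0],[-10,0,0,0,0,0],[0,0,0,0,0,0]]]'
python3 - <<'E'
from h import *
togo([.5,-.19,.2])
for n,(a,b,c,d) in(("side",(150,300,270,470)),("top",(100,250,300,500))):
    p,D=camera(n);cv2.imwrite(f"pics/{n}2f.png",p);np.save(f"/tmp/{n}2.npy",D);cv2.imwrite(f"pics/{n}2.png",cv2.resize(p[a:b,c:d],None,fx=4,fy=4,interpolation=cv2.INTER_CUBIC))
E
```

```text
clock: 8.7
position: [0.4801, -0.1968, 0.0992]
tool_rot: [0.002, 0.999, 0.044, 0.003]
ft_force: [10.6, -6.0, -1.9]
width: 0.121
clock: 9.07
position: [0.4779, -0.1953, 0.0981]
tool_rot: [-0.0, 0.999, 0.044, -0.001]
ft_force: [-0.1, -0.4, 0.2]
width: 0.389
clock: 10.2
position: [0.3691, -0.2055, 0.2597]
tool_rot: [0.0, 0.999, 0.044, 0.001]
ft_force: [0.2, 0.4, -0.2]
width: 0.399
10.2 pos [ 0.3691 -0.2055  0.2597] toolx [0.996 0.088 0.002] z [ 0.002 -0.001 -1.   ] w 0.399 F [ 0.2  0.4 -0.2]
mm to go [131.6  -4.   59.9]
```

View pics/side2.png

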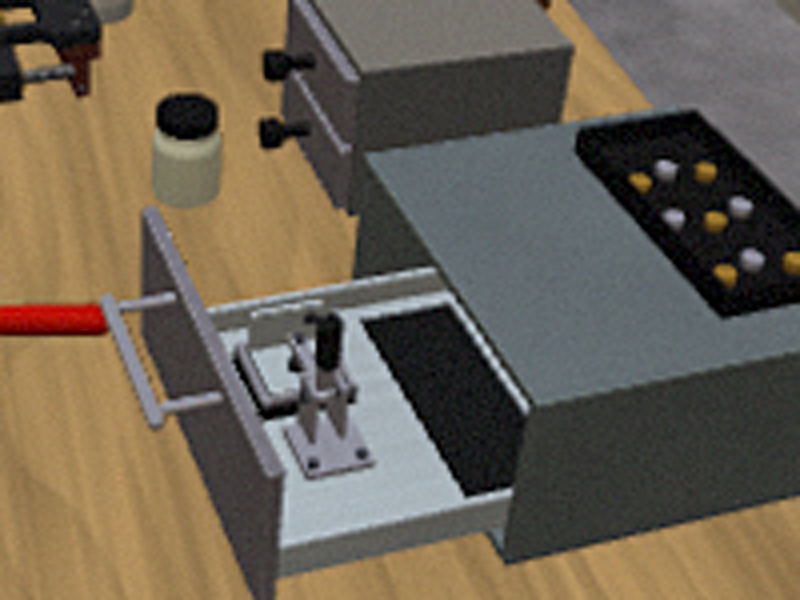

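View pics/top2.png

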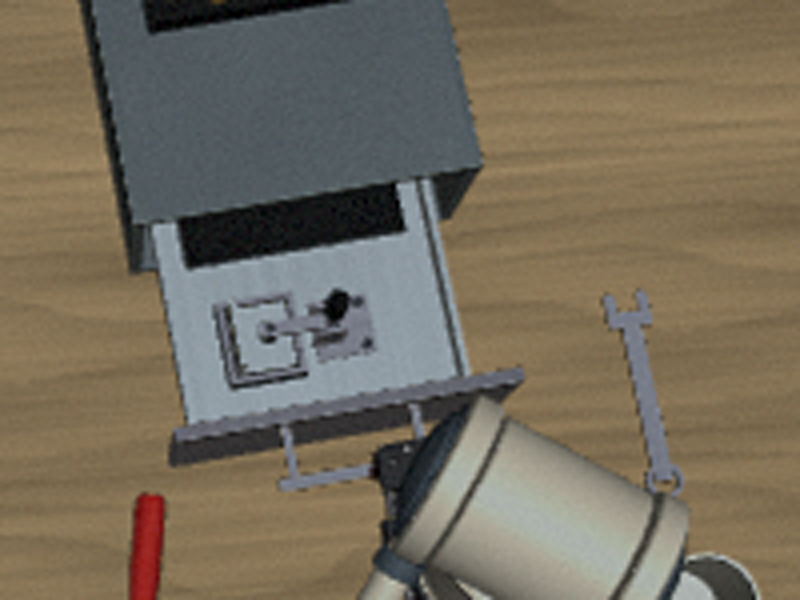

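The drawer is out. The clamp's black grip stands upright at about (338,305) in the top crop and (327,345) in the side crop. The foot is on the bracket in its nest.

Run:
```python
from h import *
for n,(a,c) in(("top",(100,300)),("side",(150,270))):
    p=cv2.imread(f"pics/{n}2f.png");D=np.load(f"/tmp/{n}2.npy");P=cloud(n,D)
    m=(p.max(2)<45)&(P[...,2]>.07)&(P[...,2]<.15)&(P[...,0]>.5)&(P[...,0]<.66)&(P[...,1]>-.27)&(P[...,1]<-.1)
    k,l,s,ce=cv2.connectedComponentsWithStats(m.astype(np.uint8))
    for i in range(1,k):
        q=P[l==i];print(n,s[i],np.round(ce[i],1),"mean",q.mean(0).round(4),"min",q.min(0).round(3),"max",q.max(0).round(3))
print("top tip ray .125",ray("top",300+342/4,100+298/4,.125).round(4))
print("side mid ray .105",ray("side",270+327/4,150+344/4,.105).round(4))
print("top foot .065",ray("top",300+267/4,100+331/4,.065).round(4))
# from cabinet geometry: pin expected from the handle at full out
h=np.array([.4785,-.196]);a=np.radians(5.2);X=np.array([np.cos(a),np.sin(a)])
print("pin by handle", h+X*(.045+.078+np.array([[.0],[.012]])))
```

```text
top [381 173   6   8  34] [383.7 176.1] mean [ 0.6111 -0.1896  0.1174] min [ 0.604 -0.197  0.075] max [ 0.619 -0.183  0.134]
top [407 199   3   2   3] [408.  199.3] mean [ 0.5298 -0.2561  0.1228] min [ 0.529 -0.259  0.114] max [ 0.53  -0.255  0.13 ]
top [397 201   2   1   2] [397.5 201. ] mean [ 0.5267 -0.2227  0.1251] min [ 0.527 -0.224  0.124] max [ 0.527 -0.221  0.127]
top [401 201   1   1   1] [401. 201.] mean [ 0.5282 -0.2358  0.1123] min [ 0.528 -0.236  0.112] max [ 0.528 -0.236  0.112]
top [386 203   1   1   1] [386. 203.] mean [ 0.5248 -0.1877  0.117 ] min [ 0.525 -0.188  0.117] max [ 0.525 -0.188  0.117]
top [391 202   2   1   2] [391.5 202. ] mean [ 0.5249 -0.2037  0.1262] min [ 0.525 -0.205  0.126] max [ 0.525 -0.202  0.127]
top [374 205   2   1   2] [374.5 205. ] mean [ 0.5202 -0.1507  0.1234] min [ 0.52  -0.152  0.123] max [ 0.52  -0.149  0.124]
top [380 204   1   1   1] [380. 204.] mean [ 0.5219 -0.1678  0.1241] min [ 0.522 -0.168  0.124] max [ 0.522 -0.168  0.124]
top [363 207   1   1   1] [363. 207.] mean [ 0.5172 -0.1148  0.1215] min [ 0.517 -0.115  0.121] max [ 0.517 -0.115  0.121]
top [369 206   1   1   1] [369. 206.] mean [ 0.5182 -0.1332  0.1248] min [ 0.518 -0.133  0.125] max [ 0.518 -0.133  0.125]
top [359 208   1   1   1] [359. 208.] mean [ 0.5154 -0.1023  0.1195] min [ 0.515 -0.102  0.119] max [ 0.515 -0.102  0.119]
side [349 229   6  14  73] [351.5 235.4] mean [ 0.6118 -0.1973  0.1086] min [ 0.605 -0.203  0.087] max [ 0.619 -0.187  0.127]
top tip ray .125 [ 0.6139 -0.1947  0.125 ]
side mid ray .105 [ 0.6132 -0.1956  0.105 ]
top foot .065 [ 0.6062 -0.1402  0.065 ]
pin by handle [[ 0.60099378 -0.18485219]
 [ 0.61294439 -0.1837646 ]]
```

The grip is at (0.6125, -0.195) with z from 0.085 to 0.125, and it agrees in both views and with the geometry given. I go with closed fingers to 26 mm on its +y side.

```bash
python3 -m jog '[[[30,0,0,0,0,0],[30,-5,0,0,0,0],[30,-5,0,0,0,0],[40,-5,0,0,0,0],[40,-5,0,0,0,0],[40,-5,-1,0,0,0],[32,-10,0,0,0,0],[0,-10,0,0,0,0],[0,0,0,0,0,0]]]' 0 20
python3 - <<'E'
from h import *
togo([.610,-.169,.098])
E
```

```text
clock: 11.42
position: [0.6061, -0.1381, 0.259]
tool_rot: [-0.0, 0.999, 0.045, -0.001]
ft_force: [0.2, -0.7, -0.1]
width: 0.007
11.425 pos [ 0.6061 -0.1381  0.259 ] toolx [ 0.996  0.09  -0.001] z [-0.001  0.    -1.   ] w 0.007 F [ 0.2 -0.7 -0.1]
mm to go [  1.3  31.2 161. ]
```

```bash
python3 -m jog '[[[1,11,20,0,0,0],[0,10,30,0,0,0],[0,10,30,0,0,0],[0,0,20,0,0,0],[0,0,10,0,0,0],[0,0,0,0,0,0]]]'
python3 - <<'E'
from h import *
togo([.610,-.169,.098])
for n,(a,b,c,d) in(("side",(150,300,270,470)),):
    p,D=camera(n);cv2.imwrite(f"pics/{n}3.png",cv2.resize(p[a:b,c:d],None,fx=4,fy=4,interpolation=cv2.INTER_CUBIC))
E
```

```text
clock: 12.18
position: [0.6095, -0.1698, 0.1493]
tool_rot: [-0.0, 0.999, 0.044, -0.0]
ft_force: [-0.0, 1.1, -0.6]
width: 0.009
12.175 pos [ 0.6095 -0.1698  0.1493] toolx [ 0.996  0.089 -0.001] z [-0.001  0.    -1.   ] w 0.009 F [-0.   1.1 -0.6]
mm to go [ 0.6 -0.7 51.3]
```

View pics/side3.png

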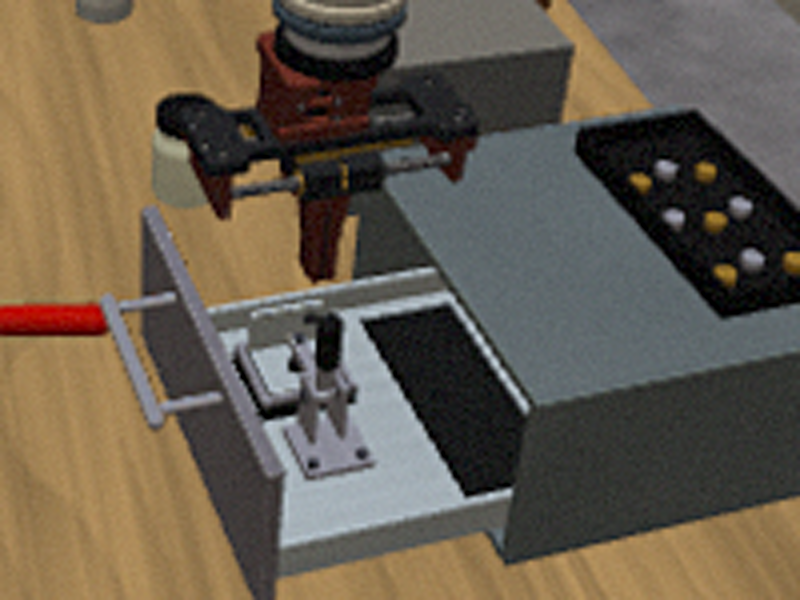

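The closed fingertip at about (318,278) hovers above and on the +y side of the grip. I descend into the V and watch the force.

```bash
python3 -m jog '[[[0,0,12,0,0,0],[0,0,14,0,0,0],[0,0,14,0,0,0],[0,0,10,0,0,0],[0,0,0,0,0,0]]]'
python3 -m jog '[[[0,3,0,0,0,0],[0,4,0,0,0,0],[0,4,0,0,0,0],[0,0,0,0,0,0]]]'
python3 - <<'E'
from h import *
togo([.610,-.169,.098])
E
```

```text
clock: 12.85
position: [0.6092, -0.1697, 0.098]
tool_rot: [-0.0, 0.999, 0.044, -0.001]
ft_force: [-0.0, 0.0, 0.1]
width: 0.003
clock: 13.35
position: [0.6112, -0.1815, 0.1002]
tool_rot: [0.0, 0.999, 0.044, 0.001]
ft_force: [-0.0, 0.7, 0.8]
width: 0.001
13.35 pos [ 0.6112 -0.1815  0.1002] toolx [0.996 0.088 0.001] z [ 0.001 -0.001 -1.   ] w 0.001 F [-0.   0.7  0.8]
mm to go [ -0.1 -12.5   2.2]
```

```bash
python3 -m jog '[[[0,4,0,0,0,0],[0,5,0,0,0,0],[0,5,1,0,0,0],[0,5,1,0,0,0],[0,5,1,0,0,0],[0,5,2,0,0,0],[0,0,0,0,0,0]]]'
python3 - <<'E'
from h import *
togo([.614,-.225,.086])
for n,(a,b,c,d) in(("side",(150,300,270,470)),):
    p,D=camera(n);cv2.imwrite(f"pics/{n}4.png",cv2.resize(p[a:b,c:d],None,fx=4,fy=4,interpolation=cv2.INTER_CUBIC))
E
```

```text
clock: 14.22
position: [0.6132, -0.2104, 0.0942]
tool_rot: [0.0, 0.999, 0.044, -0.0]
ft_force: [-0.7, 0.6, 0.4]
width: 0.005
14.225 pos [ 0.6132 -0.2104  0.0942] toolx [ 0.996  0.088 -0.001] z [-0.001 -0.    -1.   ] w 0.005 F [-0.7  0.6  0.4]
mm to go [-0.4 14.6  8.2]
```

View pics/side4.png

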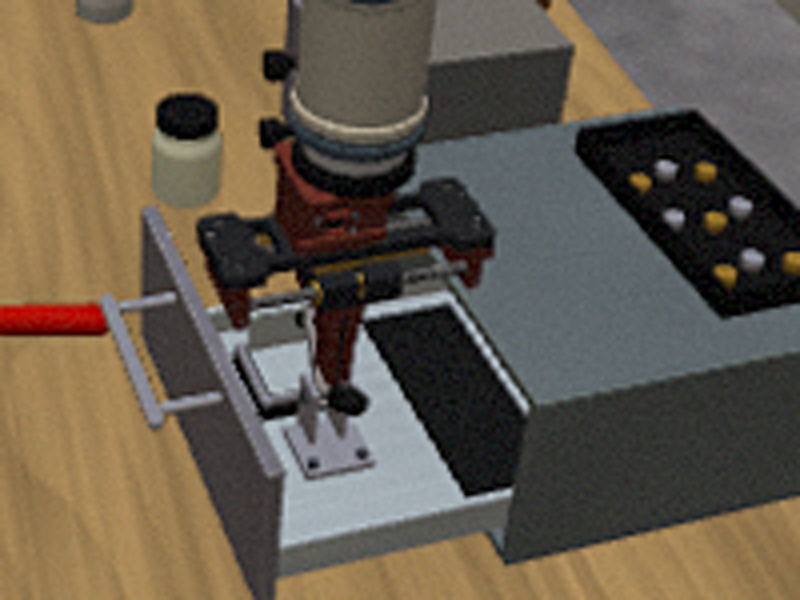

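The lever has gone over: its grip now points level towards -y, end at about (348,398), and the bar is standing. I clear away in -y, go up, and look.

```bash
python3 -m jog '[[[0,5,0,0,0,0],[0,5,0,0,0,0],[0,2,-5,0,0,0],[0,0,-20,0,0,0],[0,0,-35,0,0,0],[0,0,-45,0,0,0],[-20,0,-40,0,0,0],[-45,0,-20,0,0,0],[-50,0,0,0,0,0],[-50,0,0,0,0,0],[-50,0,0,0,0,0],[-20,0,0,0,0,0]]]'
python3 - <<'E'
from h import *
togo([.614,-.225,.086])
for n,(a,b,c,d) in(("side",(150,300,270,470)),("top",(100,250,300,500))):
    p,D=camera(n);cv2.imwrite(f"pics/{n}5f.png",p);np.save(f"/tmp/{n}5.npy",D);cv2.imwrite(f"pics/{n}5.png",cv2.resize(p[a:b,c:d],None,fx=4,fy=4,interpolation=cv2.INTER_CUBIC))
E
```

```text
clock: 15.78
position: [0.3785, -0.2426, 0.2624]
tool_rot: [0.001, 0.999, 0.044, 0.001]
ft_force: [0.9, -1.4, -0.1]
width: 0.004
15.775 pos [ 0.3785 -0.2426  0.2624] toolx [0.996 0.088 0.003] z [ 0.003 -0.003 -1.   ] w 0.004 F [ 0.9 -1.4 -0.1]
mm to go [235.7   2.6 177. ]
```

View pics/side5.png

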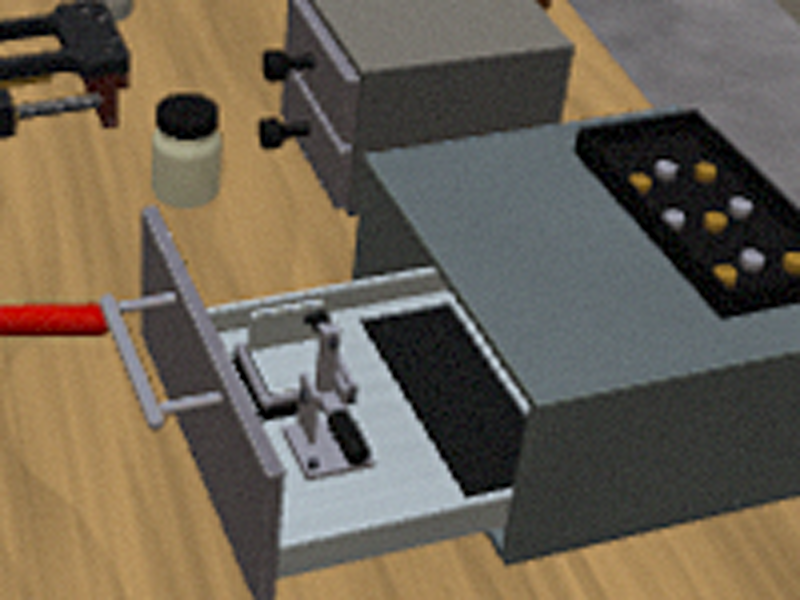

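View pics/top5.png

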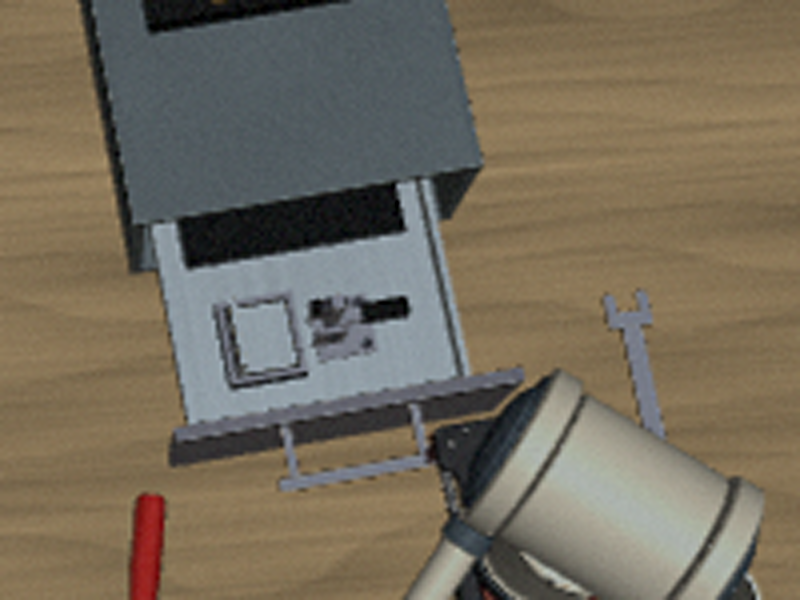

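The clamp is back, with the grip at (385,308) and the bar upright. The bracket is in its nest. Next I check the numbers for drawer travel and clamp level.

Run:
```python
from h import *
a=ray("top",300+287/4-.4,100+484/4-.4,.12);b=ray("side",270+107/4-.4,150+300/4-.4,.12);c=ray("side",270+157/4-.4,150+421/4-.4,.12)
print("top L end",a.round(4),"travel",np.linalg.norm(a-[.6315,-.1192,.12]))
print("side",b.round(4),c.round(4),"travel",np.linalg.norm(b-[.6305,-.1254,.12]),np.linalg.norm(c-[.643,-.2433,.12]))
for n in("top","side"):
    p=cv2.imread(f"pics/{n}5f.png");P=cloud(n,np.load(f"/tmp/{n}5.npy"))
    m=(p.max(2)<50)&(P[...,2]>.045)&(P[...,2]<.15)&(P[...,0]>.57)&(P[...,0]<.65)&(P[...,1]>-.28)&(P[...,1]<-.21)
    q=P[m];print(n,len(q),q.mean(0).round(4),"slope z/y",np.polyfit(q[:,1],q[:,2],1)[0].round(3),q.min(0).round(3),q.max(0).round(3))
# bystanders moved?
for n in("top","side"):
    d=cv2.absdiff(cv2.imread(f"pics/{n}0.png"),cv2.imread(f"pics/{n}5f.png")).max(2)
    m=cv2.morphologyEx((d>45).astype(np.uint8),cv2.MORPH_OPEN,np.ones((3,3)))
    k,l,s,_=cv2.connectedComponentsWithStats(m);print(n,[x.tolist() for x in s[1:] if x[4]>25])
```

```text
top L end [ 0.473  -0.1364  0.12  ] travel 0.15945010678647917
side [ 0.4725 -0.1405  0.12  ] [ 0.4846 -0.2608  0.12  ] travel 0.15871595567783311 0.15936759543996173
top 50 [ 0.6174 -0.2365  0.0672] slope z/y 0.043 [ 0.61  -0.254  0.058] [ 0.626 -0.217  0.081]
side 73 [ 0.6164 -0.2427  0.0648] slope z/y 0.116 [ 0.61  -0.258  0.054] [ 0.626 -0.22   0.071]
top [[409, 144, 9, 4, 29], [345, 146, 54, 13, 264], [339, 147, 78, 58, 2180], [364, 160, 30, 10, 164], [407, 194, 36, 33, 619], [405, 196, 22, 9, 126], [342, 201, 61, 15, 352], [433, 203, 57, 45, 1311], [392, 228, 56, 49, 1112], [465, 245, 8, 14, 69], [360, 264, 101, 118, 3414], [380, 268, 17, 24, 192], [372, 299, 6, 8, 32], [366, 308, 6, 7, 26], [254, 335, 55, 63, 1395], [16, 344, 146, 56, 4140], [341, 346, 26, 22, 290], [314, 350, 13, 14, 109], [330, 352, 10, 6, 41], [332, 361, 6, 8, 31], [316, 364, 11, 23, 155], [314, 369, 53, 31, 1125], [159, 375, 14, 4, 49], [177, 378, 70, 19, 313], [376, 383, 5, 7, 26], [145, 390, 33, 10, 225]]
side [[98, 0, 60, 25, 626], [166, 0, 20, 24, 233], [162, 10, 9, 5, 29], [74, 14, 211, 88, 9062], [0, 26, 19, 42, 466], [17, 29, 25, 8, 131], [13, 42, 24, 28, 396], [134, 62, 8, 5, 32], [247, 66, 25, 18, 261], [0, 78, 5, 9, 35], [12, 80, 12, 6, 58], [46, 83, 7, 5, 31], [213, 85, 90, 128, 4665], [0, 87, 62, 99, 1765], [39, 89, 9, 5, 36], [106, 91, 27, 16, 252], [104, 101, 5, 7, 26], [112, 111, 63, 61, 1058], [130, 167, 18, 14, 132], [32, 169, 82, 54, 1590], [118, 169, 68, 42, 987], [358, 193, 17, 24, 94], [305, 203, 96, 100, 4208], [145, 204, 11, 15, 117], [355, 204, 4, 13, 44], [81, 214, 27, 21, 315], [137, 215, 8, 9, 48], [295, 225, 15, 30, 125], [361, 224, 18, 5, 65]]
```

View pics/top5f.png

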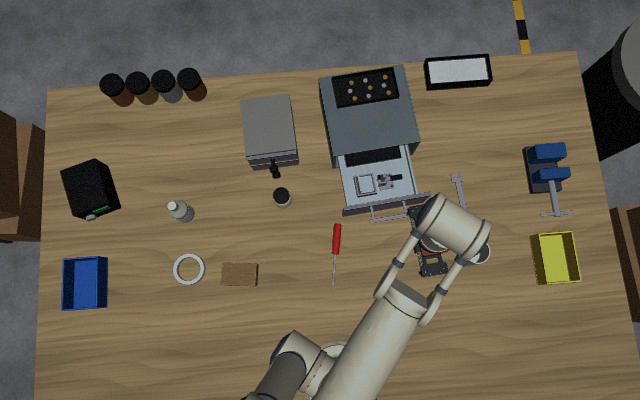

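```bash
python3 -m jog '[[[0,0,0,0,0,0],[0,0,0,0,0,0]]]'; python3 -c "
from workcell import *
print(finish_job())"
```

```text
clock: 16.12
position: [0.3811, -0.2424, 0.2598]
tool_rot: [-0.0, 0.999, 0.045, 0.0]
ft_force: [-0.4, -0.6, 0.9]
width: 0.005
the job is handed in; nothing more can be done
None
```

The drawer is all the way out, the clamp is swung right back, and the bracket is still in its nest. I handed the job in at about 16 s. I pulled the drawer out by its bar handle to the stop, let go, then pushed the clamp handle over centre with closed fingers and moved the arm clear.

- **Drawer:** the pull force rose to about 19 N at the stop. The pictures put the travel at 158.7 to 159.5 mm against the nominal 160 mm, which is within what the cameras can resolve.
- **Clamp:** the grip lies about level at 65–67 mm above the bench, with the pin at 60 mm and the bar upright. The fitted slope was 0.04 in the top view but 0.12 in the side view. I put the difference down to the noise of a few dozen pixels, and the pictures show the lever lying back.
- **Bracket and nest:** both look undisturbed.
- **Everything else:** the small-parts cabinet is still shut, and nothing I could see on the bench had moved. In the last top view the arm hid most of the mug and part of the wrench, so those two are not fully confirmed. The arm stayed well above them.

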